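# Shut off the test board and bleed it through the vent

### The job

On the stainless valve board, push the blue supply lever with a fingertip all the way across its pipe to the closed stop, then push the red vent lever open until it lies over the white half-way line, without swinging it wide open. Push the levers from the side and do not pinch them; leave the black lever and the loose things alone, and finish with the hand clear.

Things in the scene. Friction and masses are not known exactly. Their poses are not given: they have to be found in the camera images.
- supply_lever (a joint): blue lever's angle, rad: 0 = along its pipe, pointing to the valve's -x (open); grows counter-clockwise from above; 1.571 = across the pipe, pointing to the valve's -y, at its stop (closed). Stays where left; needs about 3.5 N at 75 mm from the axis. Supply valve; starts open, at 0 to 0.4.
- supply_axis (a point): point on the vertical turning axis of the blue lever, at the lever's mid-height, 56 mm above the board's top (86 mm above the bench). Its axes are the valve's: z up, x to the board's back, y to the board's left. Under it the steel valve block is 50 x 50 mm, 36 mm tall.
- supply_tip (a point): outer end of the blue plastic lever, 97 mm from the axis, at mid-height. The lever is a bar 20 mm wide and 10 mm tall (its underside 51 mm above the board, a raised 10 mm wide rib on top to 64 mm above the board), with a steel hub of 16 mm radius at the axis.
- vent_lever (a joint): red lever's angle, rad: 0 = along its pipe, pointing to the valve's -x (open); grows counter-clockwise from above; 1.571 = across the pipe, pointing to the valve's -y, at its stop (closed). Stays where left; needs about 3.5 N at 75 mm from the axis. Vent valve; starts closed or almost, at 1.35 to 1.57.
- vent_axis (a point): point on the vertical turning axis of the red lever, at the lever's mid-height, 56 mm above the board's top (86 mm above the bench). Its axes are the valve's: z up, x to the board's back, y to the board's left. Under it the steel valve block is 50 x 50 mm, 36 mm tall.
- vent_tip (a point): outer end of the red plastic lever, 97 mm from the axis, at mid-height. The lever is a bar 20 mm wide and 10 mm tall (its underside 51 mm above the board, a raised 10 mm wide rib on top to 64 mm above the board), with a steel hub of 16 mm radius at the axis.
- spare_lever (a joint): black lever's angle, rad: 0 = along its pipe, pointing to the valve's -x (open); grows counter-clockwise from above; 1.571 = across the pipe, pointing to the valve's -y, at its stop (closed). Stays where left; needs about 3.5 N at 75 mm from the axis. Spare valve; closed or almost, at 1.35 to 1.57. Not to be moved.
- spare_axis (a point): point on the vertical turning axis of the black lever, at the lever's mid-height, 56 mm above the board's top (86 mm above the bench). Its axes are the valve's: z up, x to the board's back, y to the board's left. Under it the steel valve block is 50 x 50 mm, 36 mm tall.
- spare_tip (a point): outer end of the black plastic lever, 97 mm from the axis, at mid-height. The lever is a bar 20 mm wide and 10 mm tall (its underside 51 mm above the board, a raised 10 mm wide rib on top to 64 mm above the board), with a steel hub of 16 mm radius at the axis.
- vent_mark (a point): outer end of the white half-way line (8 mm wide, on a black strip, painted on the board, running radially from 45 to 140 mm from the red lever's axis). The red lever lies over the line at 0.785 rad; the line then shows beyond its end.
- board: fixed stainless board, 310 x 560 x 30 mm, its top 30 mm above the bench; origin on the bench under the middle valve, x to its back, y to its left. The three valves stand on it in a row along y, 160 mm apart, in any order. 80 mm behind the row runs a header pipe, its top 62 mm above the bench (67 mm at its brass end nuts), with a pressure gauge behind its right end, up to 85 mm above the bench.
- screwdriver: loose green-handled screwdriver, 190 mm, lying on the board behind the header pipe; origin at its middle. Leave alone.
- plug: loose brass plug, 28 mm wide and 28 mm tall, standing on the board in front of the valves; origin under its centre. Leave alone.
- canister: loose white round bottle with a red cap, 80 mm wide, 170 mm tall, on the bench to the right of the board; origin under its centre. Leave alone.
- jar: loose amber jar with a blue lid, 64 mm wide, 80 mm tall, on the bench to the left of the board; origin under its centre. Leave alone.

How it is judged:
By the outcome, as a careful person would: the job done as asked, in the order asked, and still so for the second after the job is handed in, with the robot touching nothing.
It also fails if it takes over 51 s, if anything falls off the work surface, if the arm or the gripper's body presses on something with over 40 N, if the wrist force passes 120 N, or if a joint passes its speed limit or range.

### The arm

A 6-joint arm with a two-finger parallel gripper is mounted at the origin on the work surface. World frame = base frame: x ahead of the robot, y to its left, z up, the work surface at z = 0. Lengths are in mm, angles in rad, forces in N, time in s.
With the tool pointing down it reaches from about 275 to 750 mm from the base axis. Payload 10.2 kg.
Tool frame: the origin (TCP) lies at the very end of the fingers, on their centre line; the grasp point (between the pads) lies 19 mm behind it (grip_point_offset is the distance from the TCP to the grasp point, in mm); y points along the fingers, z is the direction in which the jaws open and shut, and the axes are right-handed (so a half turn about y gives the same grasp; the last joint's range is limited). The gripper opens to 88 mm and grips with 3 to 60 N. Pads are 18 mm wide; open, the fingers measure 123 mm over their backs; the gripper's body (75 mm by 187 mm) begins 45 mm behind the grasp point.
Start: joints at [-1.432, 0.313, 1.498, -0, 1.331, -0.223], TCP at [185.816, -491.023, 238.72] pointing down, gripper open.
Joint ranges: [-2.94, 2.94], [-0.97, 2.17], [0.19, 2.56], [-1.23, 4.37], [0.02, 3.11], [-2.88, 2.88]. Speed limits (rad/s): [2.39, 2.39, 3.01, 3.14, 3.14, 3.14].

### API

Orientations are given as a unit quaternion [x, y, z, w].
In Python, from cell import * gives the robot as it stands.
- The arm moves only by the shell command python3 -m creep 'ROWS'. ROWS is JSON, a list of rows, each a list of 7 numbers: the shift along the world's x, y, z in m, then the turn, a rotation vector about the world's x, y, z in rad, then the opening, from 0 (shut) to 1 (fully open). A call has 1 to 10 rows; each row shifts and turns the pose as measured when the row begins; what a row does not reach is not made up. A row lasts 1/8 s, in which the tool goes at most 62.5 mm and 10.7 degrees, less where a joint would pass 70% of its speed; a pose out of reach is approached as far as the arm can. A call is refused whole if a number of a shift passes 0.0625 or a number of a turn 0.188, either way. A call with a gripper value outside its range is refused whole. The fingers move at their own pace and stop on an object; the grip force is fixed at half the most. Time passes only in rows, so rows that do not move let the fingers close. It gives the time, the measured TCP pose, the force and the opening at its end, in the units of the state.
- observe(): the state, without advancing time (a new reading comes with each control period).
- snapshot(name): name is "scene" or "side" or "wrist"; returns a dict with "image" (400x640x3 uint8, blue, green, red), "fovy" (degrees; the focal length in pixels is half the picture's height over the tangent of half this angle, whatever the lens; pixels are square), "cx", "cy" (the principal point, pixels), "dist" ([k1, k2, p1, p2, k3] as OpenCV has them; the pictures are not rectified), "xyz" and "rotation" of the camera in the world; the wrist camera has in their place "tool_from_camera" (4x4, takes a point from camera to tool coordinates, whose origin is the TCP and whose axes are the tool frame's). Camera axes: x right, y down, z forward; pixel columns grow to the right and rows downward; lengths in mm; the calibration is good to about 2 mm. A picture is of the moment at which its call begins: read the wrist's pose just before it. There is no depth.
- sign_off(): hands the job in, once; it reports no verdict.
The state is a dict: "t": time; "joint_pos": joint angles; "joint_velocities": joint speeds; "tau": joint torques, N m; "position": TCP position; "eef_rot": TCP orientation; "force": force on the tool from outside, world axes, zero at the start; "moment": the same for the moment, N m; "grip_width": finger opening in mm.
Only numpy, scipy, OpenCV 4.12 (cv2) and the standard library are available. Lean on these libraries where they do the work, as an engineer would, in place of code of your own. Each camera call takes 0.05 s, during which the arm holds its last target.

## Working session

There is one attempt and no reset: what is moved stays moved. The work goes in short steps, Python scripts to look and compute and a shell command to move; the robot and the scene stay as the last step left them, time stands still between calls to the robot, and variables do not carry over. Pictures are saved under pics/ and viewed, and the job is handed in when it is done.

```bash
mkdir -p pics; ls
python3 - <<'E'
from cell import *
import cv2, numpy as np
s=observe(); print(s)
for n in ("scene","side","wrist"):
    d=snapshot(n); cv2.imwrite(f"pics/{n}0.png",d["image"])
    print(n,{k:(np.round(v,4).tolist() if k!='image' else 0) for k,v in d.items()})
E
```

```text
pics
{'t': 0.0, 'joint_pos': array([-1.43239774e+00,  3.13420404e-01,  1.49844707e+00, -9.89437058e-06,
        1.33096107e+00, -2.23425410e-01]), 'joint_velocities': array([ 0.00291348, -0.00076567, -0.00116629, -0.00100036,  0.00011637,
        0.00096783]), 'tau': array([ 1.34192644e-03, -4.02209830e+01, -2.52266586e+01,  6.95569161e-02,
        3.52846866e-02, -8.37801917e-05]), 'position': array([ 185.7792889 , -490.77026387,  238.17244474]), 'eef_rot': array([-0.12721305,  0.69600323, -0.69512982,  0.1272434 ]), 'force': array([-0.22081176, -0.22689142, -0.27341606]), 'moment': array([ 0.01036963, -0.02719612,  0.03360501]), 'grip_width': 87.9770719140985}
scene {'image': 0, 'fovy': 46.4275, 'cx': 318.8903, 'cy': 196.2486, 'dist': [-0.0186, 0.0, 0.0, 0.0, 0.0], 'xyz': [1618.9615, -282.7468, 944.5201], 'rotation': [0.7193, 0.5419, -0.2666, -0.3435]}
side {'image': 0, 'fovy': 49.4093, 'cx': 323.8917, 'cy': 205.6374, 'dist': [-0.1088, 0.0, 0.0, 0.0, 0.0], 'xyz': [-111.8284, 998.1087, 986.6199], 'rotation': [-0.2621, 0.8572, -0.4221, 0.1357]}
wrist {'image': 0, 'fovy': 60.3816, 'cx': 317.0649, 'cy': 199.3006, 'dist': [-0.0082, 0.0, 0.0, 0.0, 0.0], 'tool_from_camera': [[-0.001, 0.9552, 0.2961, -76.7002], [-0.0002, -0.2961, 0.9552, -146.1549], [1.0, 0.0009, 0.0005, 0.5227], [0.0, 0.0, 0.0, 1.0]]}
```

View pics/scene0.png

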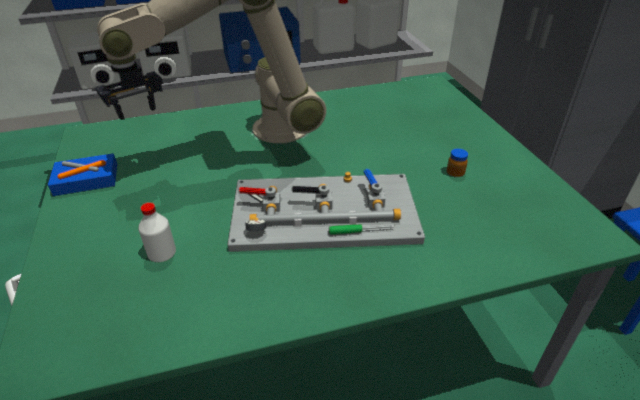

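View pics/side0.png

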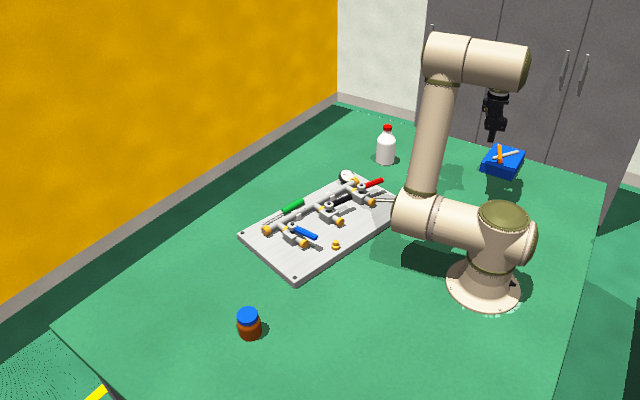

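View pics/wrist0.png

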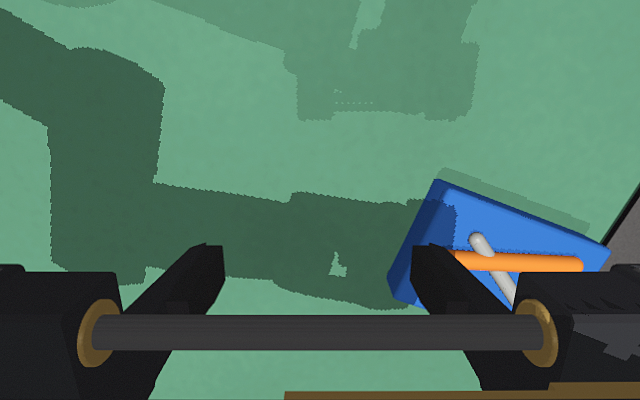

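The scene view shows the board at about (230–420, 175–248). The red valve's hub is near (270,190), black near (323,188) and blue near (376,187), with the blue lever pointing towards the robot. The plug is at (348,176). Next I'll zoom in.

```bash
cat > h.py <<'E'
from cell import *
import cv2, numpy as np
def K(d):
    f=d["image"].shape[0]/2/np.tan(np.radians(d["fovy"])/2)
    return np.array([[f,0,d["cx"]],[0,f,d["cy"]],[0,0,1.]])
def cam(d,s=None):
    if "xyz" in d:
        from scipy.spatial.transform import Rotation as R
        r=np.array(d["rotation"]); 
        Rm=R.from_quat(r).as_matrix() if r.size==4 else r
        return Rm,np.array(d["xyz"])
    from scipy.spatial.transform import Rotation as R
    T=np.array(d["tool_from_camera"]); Rt=R.from_quat(s["eef_rot"]).as_matrix()
    return Rt@T[:3,:3], Rt@T[:3,3]+np.array(s["position"])
def ray(d,uv,s=None):
    p=cv2.undistortPoints(np.array(uv,float).reshape(-1,1,2),K(d),np.array(d["dist"])).reshape(-1,2)
    Rm,o=cam(d,s); v=np.c_[p,np.ones(len(p))]@Rm.T
    return o,v
def onz(d,uv,z,s=None):
    o,v=ray(d,uv,s); t=(np.asarray(z)-o[2])/v[:,2]; return o+v*t[:,None]
def proj(d,P,s=None):
    Rm,o=cam(d,s); 
    return cv2.projectPoints(np.array(P,float).reshape(-1,3),cv2.Rodrigues(Rm.T)[0],-Rm.T@o,K(d),np.array(d["dist"]))[0].reshape(-1,2)
E
python3 - <<'E'
from h import *
d=snapshot("scene"); im=d["image"]
cv2.imwrite("pics/scene1.png",cv2.resize(im[160:260,220:430],None,fx=3.8,fy=3.8,interpolation=cv2.INTER_CUBIC))
d2=snapshot("side"); im=d2["image"]
cv2.imwrite("pics/side1.png",cv2.resize(im[160:290,230:410],None,fx=4.2,fy=4.2,interpolation=cv2.INTER_CUBIC))
for n,dd in (("sc",d),("si",d2)):
    hsv=cv2.cvtColor(dd["image"],cv2.COLOR_BGR2HSV)
    y0,y1,x0,x1=(160,250,225,430) if n=="sc" else (160,290,230,400)
    for c,(lo,hi) in {"blue":((100,120,60),(130,255,255)),"red":((0,150,80),(6,255,255)),"green":((50,150,40),(72,255,255)),"brass":((12,120,90),(30,255,255))}.items():
        m=cv2.inRange(hsv,lo,hi); k=np.zeros_like(m);k[y0:y1,x0:x1]=m[y0:y1,x0:x1]
        N,_,st,ce=cv2.connectedComponentsWithStats(k)
        print(n,c,[(st[i].tolist(),ce[i].round(1).tolist()) for i in range(1,N) if st[i][4]>8])
E
```

```text
sc blue [([364, 169, 13, 16, 103], [369.6, 176.1])]
sc red [([240, 187, 26, 7, 136], [251.9, 190.1])]
sc green [([330, 225, 32, 9, 243], [345.1, 228.9])]
sc brass [([344, 172, 8, 10, 53], [347.5, 176.6]), ([373, 200, 9, 5, 27], [376.8, 201.4]), ([266, 203, 10, 5, 31], [270.7, 205.2]), ([320, 202, 10, 5, 30], [324.0, 203.3]), ([394, 209, 7, 10, 60], [396.9, 213.1]), ([250, 214, 8, 7, 42], [253.2, 216.9])]
si blue [([293, 226, 25, 14, 157], [305.1, 232.6])]
si red [([365, 178, 18, 10, 90], [373.6, 182.2])]
si green [([282, 198, 22, 17, 162], [292.6, 205.5])]
si brass [([350, 177, 9, 9, 38], [355.2, 180.4]), ([350, 188, 7, 5, 15], [353.3, 189.4]), ([368, 198, 8, 9, 51], [371.5, 201.9]), ([318, 206, 7, 6, 15], [320.9, 207.9]), ([336, 217, 8, 10, 54], [339.6, 221.5]), ([262, 225, 10, 11, 70], [266.5, 229.8]), ([282, 226, 6, 5, 15], [285.0, 227.9]), ([299, 239, 10, 10, 66], [303.6, 243.4]), ([332, 240, 8, 10, 60], [335.2, 245.1])]
```

Run:
```python
from h import *
d=snapshot("scene")
print(onz(d,[(233,246),(422,243),(411,176),(238,178)],30).round(1))
print(onz(d,[(270,190),(323,188),(376,187)],86).round(1))
```

```text
[[ 654.4 -271.3   30. ]
 [ 791.6  238.2   30. ]
 [ 490.5  342.    30. ]
 [ 337.  -212.9   30. ]]
[[ 504.5 -132.8   86. ]
 [ 540.6   23.3   86. ]
 [ 581.5  178.6   86. ]]
```

Run:
```python
from h import *
from scipy.spatial.transform import Rotation as R
s=observe(); print(R.from_quat(s["eef_rot"]).as_matrix().round(3))
d=snapshot("scene")
print("canister base",onz(d,[(158,257)],0).round(), "jar",onz(d,[(457,173)],0).round(),"plug top",onz(d,[(347.5,172)],58).round())
```

```text
[[-0.935 -0.     0.354]
 [-0.354  0.    -0.935]
 [-0.    -1.    -0.   ]]
canister base [[ 607. -481.   -0.]] jar [[483. 522.   0.]] plug top [[446. 134.  58.]]
```

View pics/scene1.png

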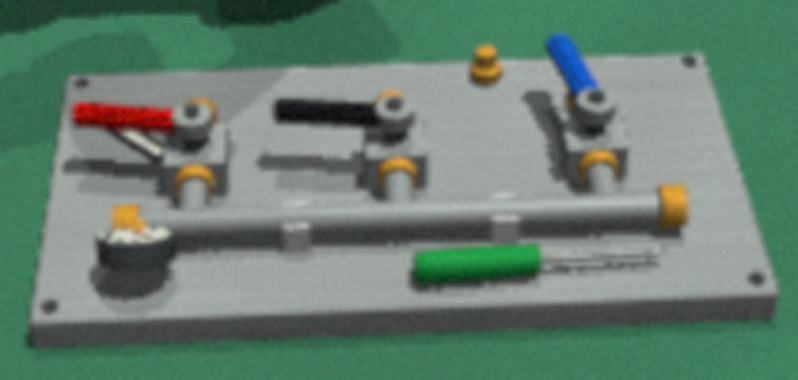

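```bash
python3 -m creep '[[0.03,0.04,0.03,0,0,-0.06,0],[0.034,0.045,0.02,0,0,-0.06,0],[0.034,0.045,0.01,0,0,-0.06,0],[0.034,0.045,0.01,0,0,-0.06,0],[0.034,0.045,0.01,0,0,-0.06,0],[0.034,0.045,0.01,0,0,-0.06,0],[0.034,0.045,0.01,0,0,-0.06,0],[0.034,0.045,0.01,0,0,-0.06,0],[0.034,0.045,0,0,0,-0.06,0],[0.034,0.045,0,0,0,-0.06,0]]'
```

```text
t: 1.6
position: [528.0, -32.2, 352.2]
eef_rot: [0.095, 0.701, -0.701, -0.092]
force: [0.7, -0.8, 0.5]
grip_width: 0.3
```

```bash
python3 -m creep '[[0.03,0.03,0.02,0,0,-0.02,0],[0.03,0.02,0.02,0,0,0,0],[0,0,0,0,0,0,0]]'
python3 - <<'E'
from h import *
s=observe(); print(s["position"].round(1),s["joint_pos"].round(3))
d=snapshot("wrist"); cv2.imwrite("pics/w1.png",d["image"])
E
```

```text
t: 1.98
position: [590.5, 23.1, 392.0]
eef_rot: [0.1, 0.7, -0.7, -0.098]
force: [-0.1, 0.7, -0.0]
grip_width: 0.4
[590.5  23.1 392. ] [-0.159  0.425  0.951  0.     1.762  1.693]
```

View pics/w1.png

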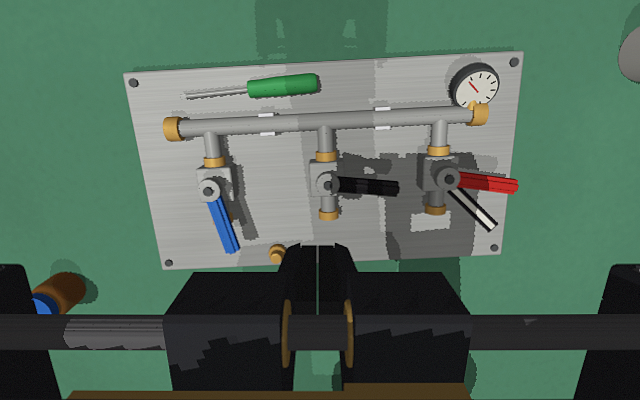

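Wrist view: board corners at about (124,73), (523,52), (500,256) and (162,269). The hubs are at (208,190) blue, (326,185) black and (448,178) red. The white line runs from (450,190) to (493,228). The blue lever is slightly past 0, and the red lever is near closed.

```bash
cat > m.py <<'E'
from h import *
def lev(d,s,axb,yaw,col,z=86):
    """pixel mask -> plane z=94 rib/bar; returns angle in valve frame using PCA direction"""
def run(name="wrist"):
    s=observe(); d=snapshot(name); return s,d
E
python3 - <<'E'
from h import *
s=observe(); d=snapshot("wrist"); im=d["image"]
cv2.imwrite("pics/w1z.png",cv2.resize(im[40:280,110:540],None,fx=1.86,fy=1.86,interpolation=cv2.INTER_CUBIC))
C=onz(d,[(124,73),(523,52),(500,256),(162,269)],30,s); print(C.round(1))
print("sides",[np.linalg.norm(C[i]-C[(i+1)%4]).round(1) for i in range(4)])
xd=(C[0]+C[1]-C[2]-C[3]); yd=(C[0]+C[3]-C[1]-C[2]); print("yaw",np.arctan2(xd[1],xd[0]),np.arctan2(-yd[0],yd[1]),"c",C.mean(0))
H=onz(d,[(208,190),(326,185),(448,178)],100,s); print("hubs",H.round(1), np.linalg.norm(np.diff(H,axis=0),axis=1))
hsv=cv2.cvtColor(im,cv2.COLOR_BGR2HSV)
for c,(lo,hi) in {"blue":((100,120,60),(130,255,255)),"red":((0,150,80),(6,255,255))}.items():
    m=cv2.inRange(hsv,lo,hi); m[:, :130]=0; m[:160]=0;m[270:]=0
    N,l,st,ce=cv2.connectedComponentsWithStats(m); i=1+np.argmax(st[1:,4])
    ys,xs=np.nonzero(l==i); print(c,st[i],ce[i])
    P=onz(d,np.c_[xs,ys],88,s)[:,:2]; r=cv2.minAreaRect(P.astype(np.float32)); print(r, cv2.boxPoints(r).round(1).tolist())
    u,sv,vt=np.linalg.svd(P-P.mean(0),full_matrices=False); print("dir",vt[0],np.arctan2(vt[0][1],vt[0][0]))
L=onz(d,[(447,188),(494,228)],30,s); print("line",L.round(1), np.arctan2(*(L[1]-L[0])[[1,0]]))
E
```

```text
[[ 764.6  251.3   30. ]
 [ 637.7 -285.9   30. ]
 [ 337.2 -216.1   30. ]
 [ 468.5  323.5   30. ]]
sides [np.float64(552.0), np.float64(308.6), np.float64(555.3), np.float64(304.8)]
yaw -0.23361378688606732 -0.2353069132409015 c [551.99197865  18.20974582  30.        ]
hubs [[ 586.2  173.   100. ]
 [ 549.4   21.3  100. ]
 [ 514.2 -134.7  100. ]] [156.13711555 159.93912331]
blue [206 195  33  58 794] [222.26826196 224.91057935]
((530.5640869140625, 176.464111328125), (22.447757720947266, 85.14461517333984), 88.80357360839844) [[487.79998779296875, 166.10000610351562], [572.9000244140625, 164.39999389648438], [573.4000244140625, 186.8000030517578], [488.20001220703125, 188.60000610351562]]
dir [-0.99940817  0.03439939] 3.107186473347836
red [457 171  61  23 851] [487.80493537 182.17508813]
((489.7596435546875, -188.7230987548828), (83.94818878173828, 21.385717391967773), 66.13645935058594) [[463.0, -222.8000030517578], [482.6000061035156, -231.39999389648438], [516.5, -154.6999969482422], [497.0, -146.0]]
dir [0.39837514 0.91722257] 1.1610516692411859
line [[ 475.3 -152.3   30. ]
 [ 389.2 -213.    30. ]] -2.5269514224007708
```

View pics/w1z.png

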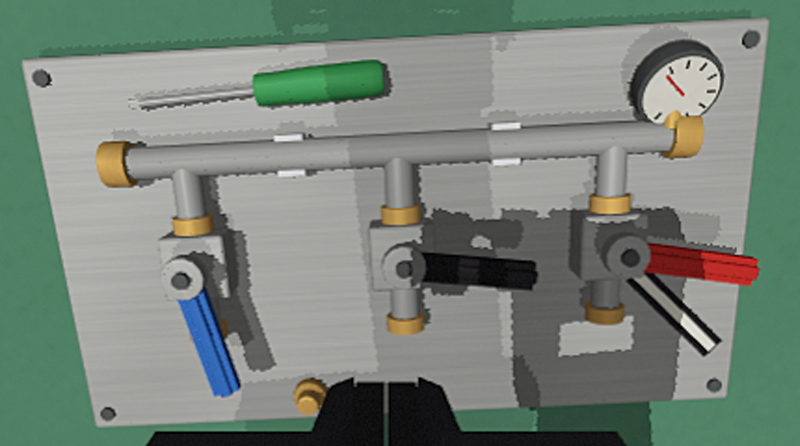

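Run:
```python
from h import *
s=observe(); d=snapshot("wrist"); c=snapshot("scene")
def tri(a,b):
    o1,v1=ray(d,[a],s);o2,v2=ray(c,[b]); v1=v1[0]/np.linalg.norm(v1);v2=v2[0]/np.linalg.norm(v2)
    A=np.c_[v1,-v2]; t=np.linalg.lstsq(A,o2-o1,rcond=None)[0]; p,q=o1+v1*t[0],o2+v2*t[1]
    return ((p+q)/2).round(1), np.linalg.norm(p-q).round(1)
W=[(207.3,191),(327.2,184.6),(448.7,178.7)];S=[(376.6,186.3),(323.9,186.8),(270.5,188.4)]
for a,b in zip(W,S): print(tri(a,b))
for z in (90,96): print(onz(d,W,z,s).round(1).tolist()); print(onz(c,S,z).round(1).tolist())
# valve candidates
yaw=-0.235; X=np.array([np.cos(yaw),np.sin(yaw)]);Y=np.array([-X[1],X[0]])
H=onz(d,W,96,s)[:,:2]; m=H.mean(0); print("mid",m, "offset from board centre in board axes",(m-[552,18.2])@X,(m-[552,18.2])@Y)
for n,k in (("blue",0),("red",2)):
    print(n,[(m+Y*(160,0,-160)[k]).round(1)])
```

```text
(array([582.7, 179. ,  89. ]), np.float64(1.7))
(array([548.7,  21.3,  97.1]), np.float64(4.7))
(array([ 513.3, -134. ,  100. ]), np.float64(4.4))
[[582.8, 177.7, 90.0], [546.2, 19.4, 90.0], [508.7, -139.1, 90.0]]
[[583.6, 179.4, 90.0], [540.6, 26.1, 90.0], [502.4, -130.5, 90.0]]
[[583.8, 175.3, 96.0], [547.7, 19.2, 96.0], [510.8, -137.3, 96.0]]
[[590.9, 176.2, 96.0], [548.2, 23.9, 96.0], [510.2, -131.6, 96.0]]
mid [547.44498915  19.06662191] offset from board centre in board axes -4.63160021088346 -0.21780008548263013
blue [array([584.7, 174.7])]
red [array([ 510.2, -136.5])]
```

Run:
```python
from h import *
from scipy.spatial.transform import Rotation as R
s=observe(); Rm=R.from_quat(s["eef_rot"]).as_matrix(); print(Rm.round(3), np.degrees(np.arctan2(Rm[1,0],Rm[0,0])), np.degrees(np.pi-0.235))
yaw=-0.235; X=np.array([np.cos(yaw),np.sin(yaw)]);Y=np.array([-X[1],X[0]]); A=np.array([584.5,176])
w=lambda v:(A+v[0]*X+v[1]*Y).round(1)
print("pre",w((-75,38)))
prev=None
for t in (0.2,0.4,0.6,0.8,1.0,1.2,1.4,1.5,1.57):
    h=9*np.sin(t)+17.5*np.cos(t); v=75*np.array([-np.cos(t),-np.sin(t)])+(10+h)*np.array([-np.sin(t),np.cos(t)]); p=w(v)
    print(t,v.round(1),p, None if prev is None else (p-prev).round(1)); prev=p
```

```text
[[-0.96   0.001 -0.281]
 [ 0.281 -0.    -0.96 ]
 [-0.001 -1.    -0.   ]] 163.70378409428017 166.53549181442565
pre [520.4 230.4]
0.2 [-79.3  13.5] [510.6 207.5] None
0.4 [-80.6  -1.9] [505.7 192.9] [ -4.9 -14.6]
0.6 [-78.6 -18. ] [503.9 176.8] [ -1.8 -16.1]
0.8 [-72.8 -33.8] [505.8 160. ] [  1.9 -16.8]
1.0 [-63.3 -48.5] [511.7 143.6] [  5.9 -16.4]
1.2 [-50.2 -60.9] [521.5 128.4] [  9.8 -15.2]
1.4 [-34.3 -70.2] [534.8 115.7] [ 13.3 -12.7]
1.5 [-25.5 -73.4] [542.6 110.6] [ 7.8 -5.1]
1.57 [-19.1 -75. ] [548.5 107.5] [ 5.9 -3.1]
```

```bash
python3 -m creep '[[-0.013,0.035,-0.04,0,0,0.008,0],[-0.013,0.035,-0.04,0,0,0.008,0],[-0.013,0.035,-0.04,0,0,0.008,0],[-0.013,0.035,-0.04,0,0,0.008,0],[-0.013,0.035,-0.04,0,0,0.008,0],[-0.013,0.035,-0.04,0,0,0.008,0],[0,0,0,0,0,0,0]]'
```

```text
t: 3.05
position: [502.0, 229.4, 144.7]
eef_rot: [-0.087, -0.701, 0.702, 0.086]
force: [-0.5, -0.9, 0.2]
grip_width: 0.3
```

```bash
python3 -m creep '[[0.006,0.002,-0.036,0,0,0,0],[0.006,0.002,-0.036,0,0,0,0],[0,0,0,0,0,0,0]]'
python3 - <<'E'
from h import *
for n in ("wrist","side","scene"):
    d=snapshot(n); im=d["image"]
    if n=="side": im=cv2.resize(im[160:290,230:410],None,fx=4.2,fy=4.2,interpolation=cv2.INTER_CUBIC)
    if n=="scene": im=cv2.resize(im[110:260,220:430],None,fx=3.8,fy=3.8,interpolation=cv2.INTER_CUBIC)
    cv2.imwrite(f"pics/{n}2.png",im)
E
```

```text
t: 3.42
position: [516.2, 230.1, 75.1]
eef_rot: [-0.091, -0.701, 0.702, 0.085]
force: [-1.0, 0.2, 0.5]
grip_width: 0.2
```

View pics/wrist2.png

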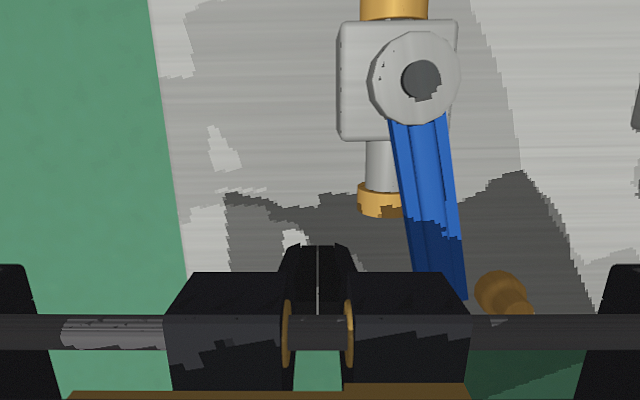

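View pics/side2.png

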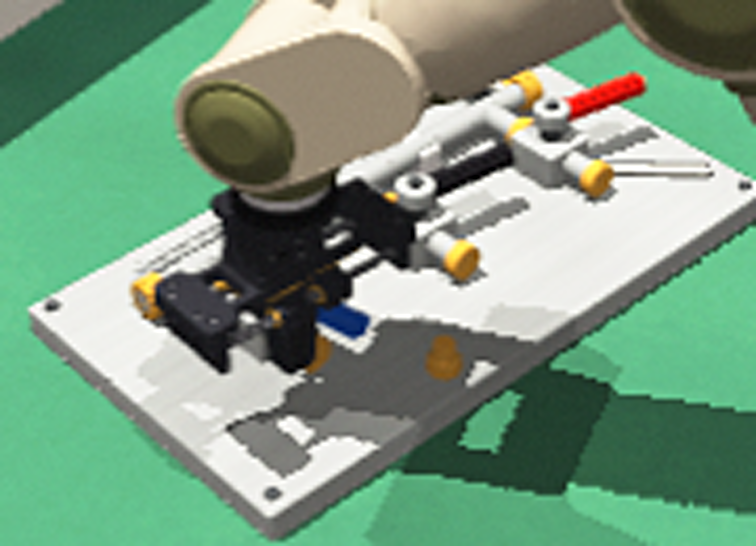

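The fingertip is to the left of the blue lever, with about 20 mm of clearance and below the bar's top. The lever tip is near (455,295) and the hub is at (421,80). I'll push along the arc.

```bash
python3 -m creep '[[-0.003,-0.012,-0.003,0,0,0,0],[-0.003,-0.011,0,0,0,0,0],[-0.004,-0.012,0,0,0,0,0],[-0.002,-0.012,0,0,0,0,0],[0,-0.012,0,0,0,0,0],[0.001,-0.012,0,0,0,0,0]]'
python3 - <<'E'
from h import *
d=snapshot("wrist"); cv2.imwrite("pics/w3.png",d["image"]); s=observe()
print(onz(d,[(0,0)],96,s))
E
```

```text
t: 4.32
position: [506.9, 156.4, 78.6]
eef_rot: [0.095, 0.704, -0.7, -0.08]
force: [0.7, 3.6, -0.2]
grip_width: 0.3
[[637.67056339 233.42201514  96.        ]]
```

View pics/w3.png

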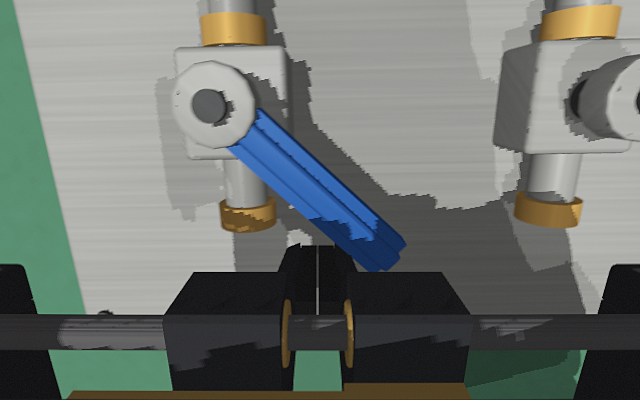

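The lever has turned to about 45°, with its tip at (395,255) and the fingertip behind it. The tool has risen slightly to z = 78.6, so I'll correct that while continuing.

```bash
python3 -m creep '[[0.004,-0.012,-0.003,0,0,0,0],[0.006,-0.011,-0.002,0,0,0,0],[0.007,-0.01,-0.001,0,0,0,0],[0.008,-0.008,-0.001,0,0,0,0],[0.008,-0.006,-0.001,0,0,0,0]]'
python3 - <<'E'
from h import *
d=snapshot("wrist"); cv2.imwrite("pics/w4.png",d["image"]); s=observe()
E
```

```text
t: 5.0
position: [540.8, 105.1, 69.6]
eef_rot: [0.094, 0.703, -0.7, -0.082]
force: [-2.5, 1.7, 0.7]
grip_width: 0.3
```

View pics/w4.png

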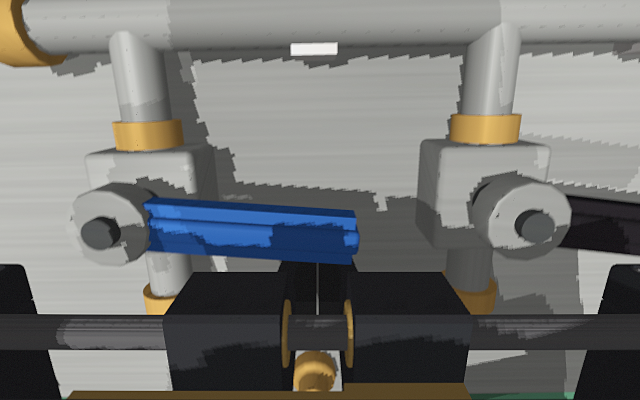

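The blue lever is now nearly across its pipe: hub (98,232), tip (357,240), fingertip at about (320,265). I'll push along valve +x in small steps until it meets the stop.

```bash
python3 -m creep '[[0.004,-0.0005,0,0,0,0,0],[0.004,-0.0005,0.001,0,0,0,0]]';  python3 -m creep '[[0.003,-0.0005,0,0,0,0,0]]';python3 -m creep '[[0.003,-0.0005,0,0,0,0,0]]'
```

```text
t: 5.3
position: [548.1, 102.8, 69.4]
eef_rot: [0.092, 0.702, -0.701, -0.084]
force: [-15.9, 0.7, 1.8]
grip_width: 0.7
t: 5.42
position: [548.3, 102.7, 69.0]
eef_rot: [0.088, 0.702, -0.701, -0.087]
force: [-24.5, 0.3, 16.4]
grip_width: 0.3
t: 5.55
position: [548.1, 102.7, 69.0]
eef_rot: [-0.084, -0.702, 0.702, 0.089]
force: [-23.4, -0.9, 17.0]
grip_width: 0.5
```

```bash
python3 -m creep '[[-0.015,0.003,0.003,0,0,0,0],[-0.02,0.003,0.02,0,0,0,0],[-0.02,-0.02,0.055,0,0,0,0],[0,-0.03,0.054,0,0,0,0],[0.01,-0.03,0.054,0,0,0,0],[0.02,-0.03,0.05,0,0,0,0],[0.03,-0.03,0.04,0,0,0,0],[0.03,-0.03,0.04,0,0,0,0],[0,0,0,0,0,0,0]]'
python3 - <<'E'
from h import *
s=observe();d=snapshot("wrist"); cv2.imwrite("pics/w5.png",d["image"]); print(s["position"],s["force"])
E
```

```text
t: 6.68
position: [584.2, -64.6, 396.7]
eef_rot: [-0.089, -0.7, 0.704, 0.083]
force: [-1.4, 0.4, -0.3]
grip_width: 0.5
[584.15449029 -64.63878454 396.70554229] [-1.40759765  0.39227669 -0.33593177]
```

View pics/w5.png

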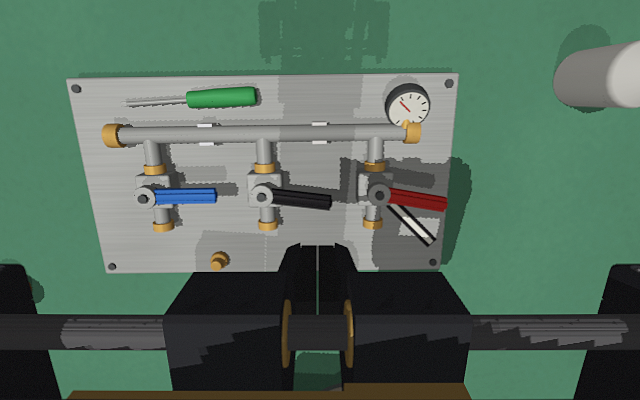

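The blue lever now lies across its pipe: hub (145,197), tip (216,195). Black looks unmoved. I'll measure the angles.

```bash
cat > ang.py <<'E'
from h import *
def ang(s,d,yaw,z=90):
    im=d["image"]; hsv=cv2.cvtColor(im,cv2.COLOR_BGR2HSV); out={}
    for c,(lo,hi) in {"blue":((100,120,50),(130,255,255)),"red":((0,150,50),(8,255,255)),"black":((0,0,0),(180,255,38))}.items():
        m=cv2.inRange(hsv,lo,hi)
        A={"blue":(584.5,176),"black":(548,21),"red":(510.5,-135)}[c]
        u,v=np.meshgrid(np.arange(640),np.arange(400)); P=onz(d,np.c_[u.ravel(),v.ravel()],z,s)[:,:2]
        rel=P-np.array(A); r=np.hypot(*rel.T)
        k=((r>28)&(r<105)).reshape(400,640)
        k[245:,150:470]=False
        m=(m>0)&k; N,l,st,ce=cv2.connectedComponentsWithStats(m.astype(np.uint8))
        if N<2: continue
        i=1+np.argmax(st[1:,4]); Q=P[(l==i).ravel()]
        e=np.linalg.svd(Q-Q.mean(0),full_matrices=False)[2][0]; 
        if e@(Q.mean(0)-A)<0: e=-e
        th=lambda w:((np.arctan2(w[1],w[0])-(np.pi+yaw)+np.pi)%(2*np.pi)-np.pi)
        t=Q@e; out[c]=dict(n=len(Q),pca=round(th(e),3),axis=round(th(Q.mean(0)-A),3),tip=(np.array(A)+0).tolist(),reach=round(float((t-np.array(A)@e).max()),1))
    return out
E
python3 - <<'E'
from ang import *
s=observe();d=snapshot("wrist")
C=onz(d,[(67,79),(459,73),(440,271),(106,272)],30,s)
xd=(C[0]+C[1]-C[2]-C[3]); yd=(C[0]+C[3]-C[1]-C[2]); print(C.round(1),"yaw",np.arctan2(xd[1],xd[0]),np.arctan2(-yd[0],yd[1]),"c",C.mean(0))
W=[(144.5,197),(261.5,196),(379,195)]
H=onz(d,W,97,s); print(H.round(1)); e=H[0]-H[2]; print("yaw hubs",np.arctan2(-e[0],e[1]))
for k,v in ang(s,d,-0.235).items(): print(k,v)
cv2.imwrite("pics/w5z.png",cv2.resize(d["image"][60:280,60:480],None,fx=1.9,fy=1.9,interpolation=cv2.INTER_CUBIC))
E
```

```text
[[ 762.1  253.3   30. ]
 [ 638.  -284.2   30. ]
 [ 335.4 -215.5   30. ]
 [ 467.1  324.6   30. ]] yaw -0.23008246887019942 -0.233151753428979 c [550.64208696  19.5565854   30.        ]
[[ 584.5  174.1   97. ]
 [ 548.    20.5   97. ]
 [ 511.4 -133.5   97. ]]
yaw hubs -0.23315162476209378
blue {'n': 787, 'pca': np.float64(1.585), 'axis': np.float64(1.611), 'tip': [584.5, 176.0], 'reach': 98.2}
red {'n': 731, 'pca': np.float64(1.383), 'axis': np.float64(1.445), 'tip': [510.5, -135.0], 'reach': 96.9}
black {'n': 625, 'pca': np.float64(1.445), 'axis': np.float64(1.489), 'tip': [548, 21], 'reach': 96.3}
```

View pics/w5z.png

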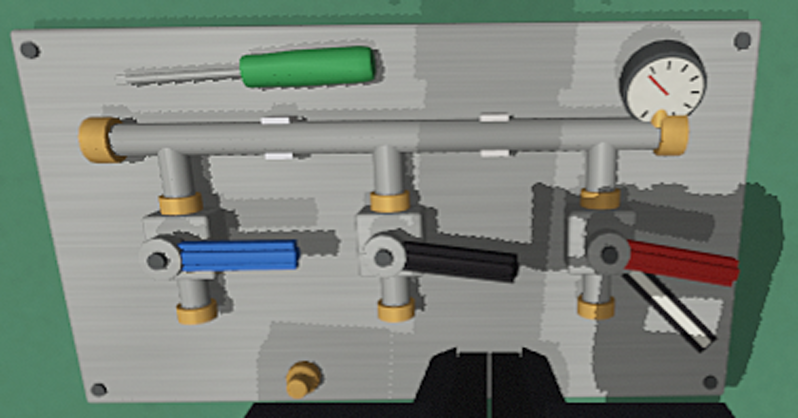

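```bash
python3 -m creep '[[-0.01,-0.026,-0.042,0,0,0,0],[-0.01,-0.026,-0.042,0,0,0,0],[-0.01,-0.026,-0.042,0,0,0,0],[-0.01,-0.026,-0.042,0,0,0,0],[-0.01,-0.026,-0.042,0,0,0,0],[-0.01,-0.026,-0.036,0,0,0,0],[0,0,0,0,0,0,0]]'
python3 - <<'E'
from h import *
s=observe();d=snapshot("wrist"); cv2.imwrite("pics/w6.png",d["image"])
d=snapshot("scene"); cv2.imwrite("pics/s6.png",cv2.resize(d["image"][110:260,200:410],None,fx=3.8,fy=3.8,interpolation=cv2.INTER_CUBIC))
yaw=-0.233; X=np.array([np.cos(yaw),np.sin(yaw)]);Y=np.array([-X[1],X[0]]); A=np.array([511,-134.5])
w=lambda v:(A+v[0]*X+v[1]*Y).round(1)
print("pre",w((25,-81))); prev=None
for t in (1.38,1.3,1.2,1.1,1.0,0.9,0.785):
    h=9*np.sin(t)+17.5*np.cos(t); v=75*np.array([-np.cos(t),-np.sin(t)])+(10+h)*np.array([np.sin(t),-np.cos(t)]); p=w(v)
    print(t,v.round(1),p, None if prev is None else (p-prev).round(1)); prev=p
E
```

```text
t: 7.65
position: [512.9, -211.8, 134.5]
eef_rot: [0.079, 0.703, -0.702, -0.084]
force: [-0.4, 0.3, 0.5]
grip_width: 0.3
pre [ 516.6 -219.1]
1.38 [  7.5 -77.8] [ 500.4 -212. ] None
1.3 [  2.4 -78.5] [ 495.2 -211.5] [-5.2  0.5]
1.2 [ -4.1 -78.9] [ 488.8 -210.3] [-6.4  1.2]
1.1 [-10.9 -78.6] [ 482.3 -208.5] [-6.5  1.8]
1.0 [-17.8 -77.7] [ 475.8 -206. ] [-6.5  2.5]
0.9 [-24.7 -76.1] [ 469.4 -202.8] [-6.4  3.2]
0.785 [-32.7 -73.3] [ 462.2 -198.3] [-7.2  4.5]
```

View pics/w6.png

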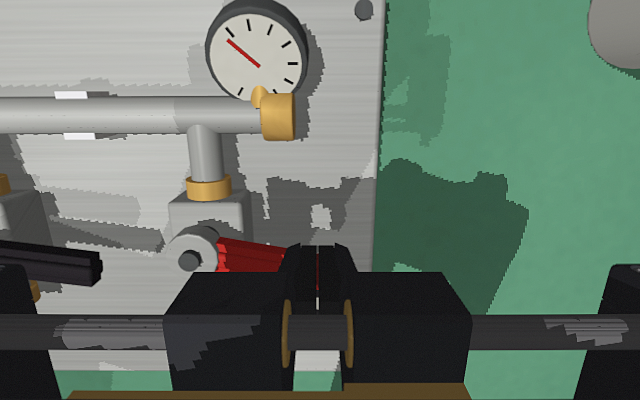

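View pics/s6.png

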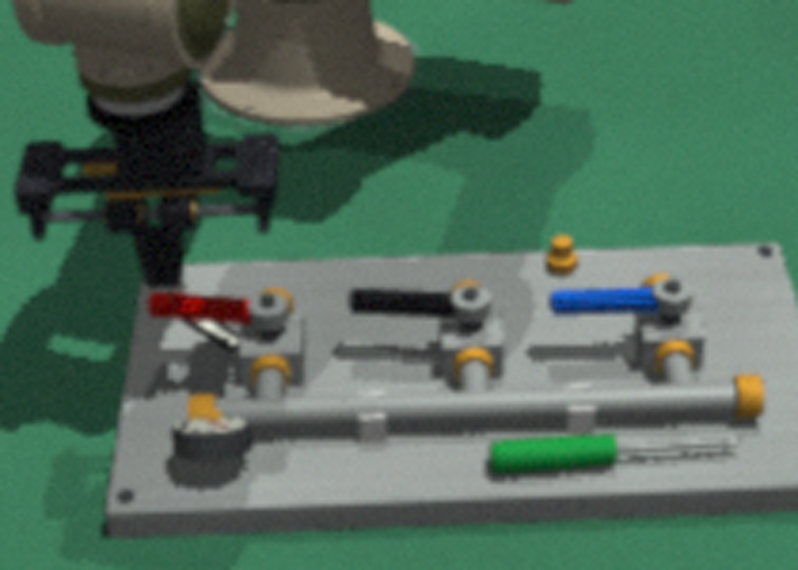

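The fingertip is above the red lever's outer part: the lever's hub is at (190,260), and the fingers at (318,250). I'll shift back past the lever, descend behind it, and then push.

```bash
python3 -m creep '[[0.012,-0.002,0,0,0,0,0],[0,0,-0.03,0,0,0,0],[0,0,-0.03,0,0,0,0],[0,0,0,0,0,0,0]]'
python3 - <<'E'
from h import *
d=snapshot("scene"); cv2.imwrite("pics/s7.png",cv2.resize(d["image"][110:260,200:410],None,fx=3.8,fy=3.8,interpolation=cv2.INTER_CUBIC))
E
```

```text
t: 8.25
position: [533.0, -211.2, 82.1]
eef_rot: [-0.082, -0.701, 0.704, 0.076]
force: [0.0, 0.1, 0.4]
grip_width: 0.3
```

View pics/s7.png

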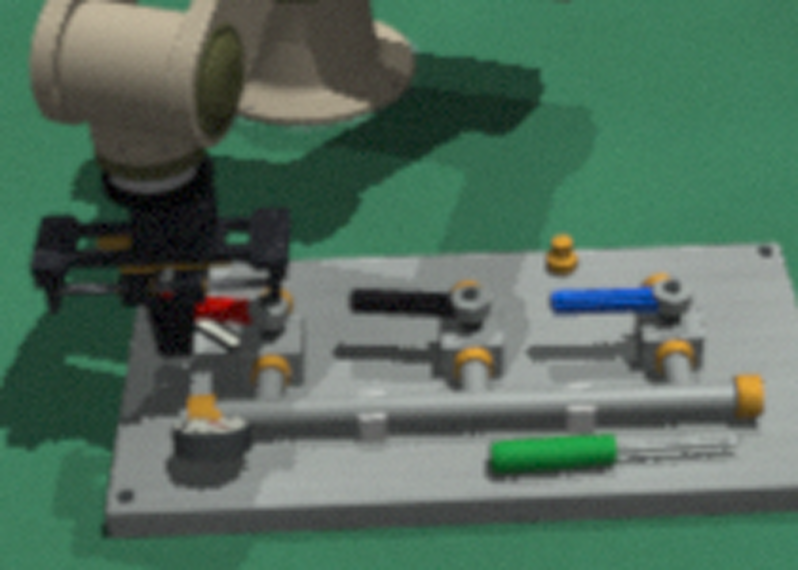

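```bash
python3 -m creep '[[-0.012,0,-0.005,0,0,0,0],[-0.01,0,-0.002,0,0,0,0],[-0.007,0,0,0,0,0,0],[-0.006,0.001,0,0,0,0,0],[0,0,0,0,0,0,0]]'
```

```text
t: 8.93
position: [498.5, -211.3, 80.4]
eef_rot: [-0.086, -0.699, 0.706, 0.073]
force: [0.2, 0.4, -0.2]
grip_width: 0.7
```

```bash
python3 -m creep '[[0.003,0,-0.006,0,0,0,0],[-0.006,0,-0.001,0,0,0,0],[-0.006,0.001,0,0,0,0,0],[-0.006,0.002,0,0,0,0,0],[-0.006,0.002,0,0,0,0,0],[0,0,0,0,0,0,0]]'
python3 - <<'E'
from h import *
d=snapshot("scene"); cv2.imwrite("pics/s8.png",cv2.resize(d["image"][110:260,200:410],None,fx=3.8,fy=3.8,interpolation=cv2.INTER_CUBIC))
d=snapshot("side"); cv2.imwrite("pics/si8.png",cv2.resize(d["image"][140:270,300:440],None,fx=4.2,fy=4.2,interpolation=cv2.INTER_CUBIC))
E
```

```text
t: 9.68
position: [477.2, -206.5, 73.4]
eef_rot: [-0.087, -0.699, 0.706, 0.072]
force: [1.5, -0.1, 0.1]
grip_width: 0.1
```

View pics/s8.png

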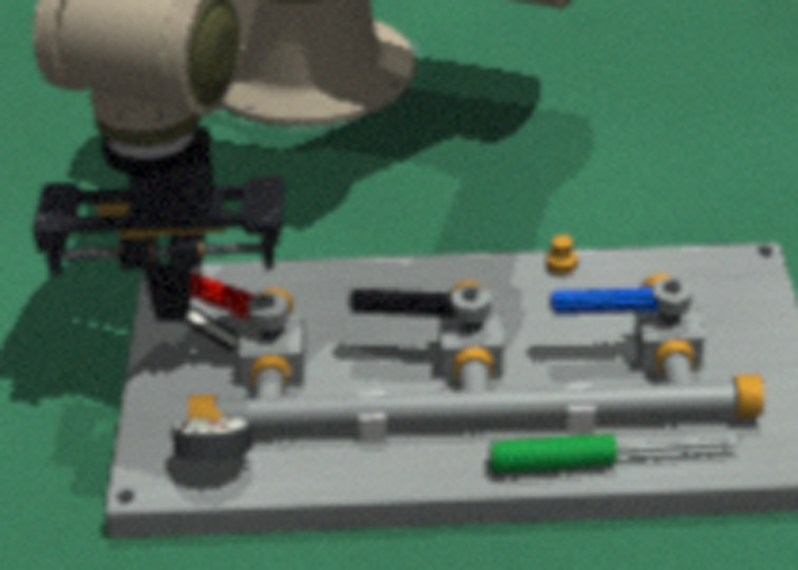

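View pics/si8.png

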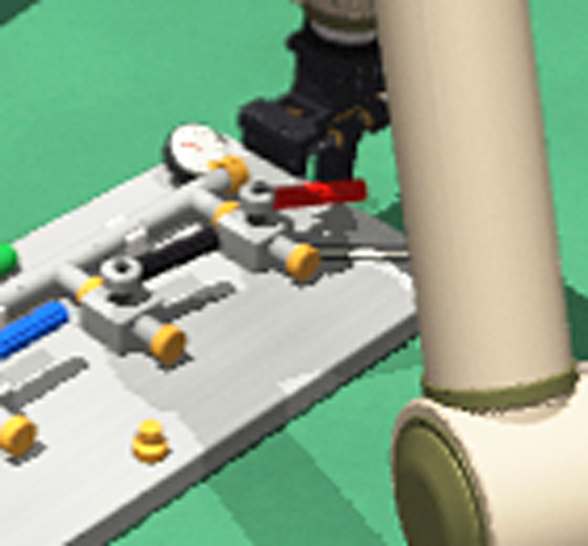

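The scene view shows the red lever moving, its tip now at about (195,285) in the crop, with the finger behind it. I'll back off, rise and measure before the last part.

```bash
python3 -m creep '[[0.012,-0.004,0.002,0,0,0,0],[0.01,0,0.04,0,0,0,0],[0.005,0,0.06,0,0,0,0],[0.01,0.01,0.06,0,0,0,0],[0.01,0.01,0.06,0,0,0,0],[0.01,0.01,0.03,0,0,0,0],[0,0,0,0,0,0,0]]'
cat > look.py <<'E'
from ang import *
import sys
s=observe();d=snapshot("wrist"); cv2.imwrite(f"pics/{sys.argv[1]}.png",d["image"]); print(s["position"].round(1))
for k,v in ang(s,d,-0.233).items(): print(k,v)
E
python3 look.py w9
```

```text
t: 10.65
position: [530.2, -177.6, 329.7]
eef_rot: [-0.081, -0.701, 0.705, 0.077]
force: [-0.5, 0.1, -0.8]
grip_width: 0.5
[ 530.2 -177.6  329.7]
blue {'n': 1129, 'pca': np.float64(1.58), 'axis': np.float64(1.608), 'tip': [584.5, 176.0], 'reach': 101.6}
red {'n': 963, 'pca': np.float64(0.976), 'axis': np.float64(1.048), 'tip': [510.5, -135.0], 'reach': 95.9}
black {'n': 300, 'pca': np.float64(1.333), 'axis': np.float64(1.554), 'tip': [548, 21], 'reach': 97.1}
```

View pics/w9.png

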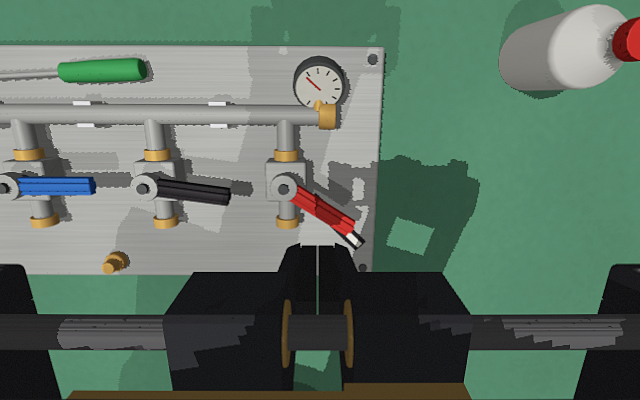

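The red lever is part-way at about 0.98–1.05 rad, with its hub at (284,189) and tip near (352,228). The white line's end shows just below the tip at (357,240). I'll go back in for roughly 0.2 rad more.

```bash
python3 -m creep '[[-0.004,-0.006,-0.042,0,0,0,0],[-0.004,-0.006,-0.042,0,0,0,0],[-0.004,-0.006,-0.042,0,0,0,0],[-0.004,-0.006,-0.042,0,0,0,0],[-0.004,-0.005,-0.02,0,0,0,0],[0,0,0,0,0,0,0]]'
```

```text
t: 11.45
position: [500.0, -206.1, 122.5]
eef_rot: [0.074, 0.704, -0.701, -0.087]
force: [0.2, 0.2, 0.2]
grip_width: 0.3
```

Run:
```python
from h import *
from scipy.spatial.transform import Rotation as R
s=observe(); print(s["position"], R.from_quat(s["eef_rot"]).as_matrix().round(3)[:,:2])
```

```text
[ 499.97811109 -206.12132029  122.54617439] [[-0.974 -0.018]
 [ 0.225  0.006]
 [ 0.019 -1.   ]]
```

```bash
python3 -m creep '[[0,-0.003,-0.025,0,0,0,0],[-0.001,-0.002,-0.02,0,0,0,0],[0,0,0,0,0,0,0]]'
```

```text
t: 11.82
position: [497.9, -211.0, 76.6]
eef_rot: [0.073, 0.704, -0.701, -0.088]
force: [-0.1, 0.4, -0.5]
grip_width: 0.0
```

```bash
python3 -m creep '[[-0.008,0,-0.002,0,0,0,0],[-0.006,0.002,0,0,0,0,0],[-0.005,0.002,0,0,0,0,0],[-0.004,0.002,0,0,0,0,0],[0,0,0,0,0,0,0]]'
```

```text
t: 12.45
position: [474.5, -205.2, 77.6]
eef_rot: [0.075, 0.703, -0.702, -0.086]
force: [0.9, -0.5, -0.9]
grip_width: 0.7
```

```bash
python3 -m creep '[[-0.004,0.002,-0.003,0,0,0,0],[-0.003,0.002,0,0,0,0,0],[0,0,0,0,0,0,0]]'
```

```text
t: 12.82
position: [468.2, -201.6, 75.1]
eef_rot: [0.076, 0.703, -0.702, -0.085]
force: [2.4, -1.1, -0.1]
grip_width: 0.1
```

```bash
python3 -m creep '[[0.012,-0.006,0.002,0,0,0,0],[0.012,-0.002,0.04,0,0,0,0],[0.01,0,0.06,0,0,0,0],[0.01,0.01,0.06,0,0,0,0],[0.015,0.01,0.06,0,0,0,0],[0.015,0.01,0.04,0,0,0,0],[0.01,0.01,0.02,0,0,0,0],[0,0,0,0,0,0,0]]'; python3 look.py w10
python3 - <<'E'
import cv2
im=cv2.imread("pics/w10.png"); cv2.imwrite("pics/w10z.png",cv2.resize(im[150:275,220:420],None,fx=4,fy=4,interpolation=cv2.INTER_CUBIC))
E
```

```text
t: 13.82
position: [547.4, -164.9, 360.7]
eef_rot: [0.069, 0.706, -0.699, -0.091]
force: [-0.4, -0.2, -0.3]
grip_width: 0.3
[ 547.4 -164.9  360.7]
blue {'n': 949, 'pca': np.float64(1.573), 'axis': np.float64(1.609), 'tip': [584.5, 176.0], 'reach': 100.9}
red {'n': 791, 'pca': np.float64(0.871), 'axis': np.float64(0.92), 'tip': [510.5, -135.0], 'reach': 96.1}
black {'n': 308, 'pca': np.float64(1.292), 'axis': np.float64(1.533), 'tip': [548, 21], 'reach': 96.1}
```

View pics/w10z.png

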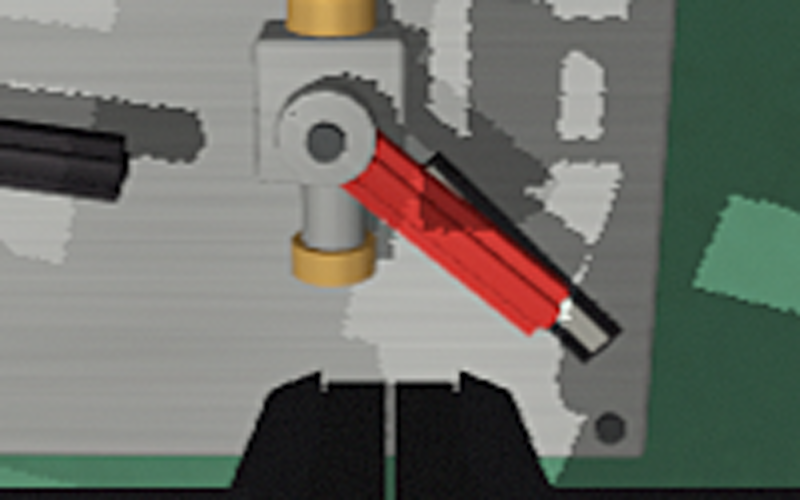

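```bash
cat > an2.py <<'E'
from h import *
s=observe();d=snapshot("wrist")
def th(z0,z1,z):
    P=onz(d,[np.array(z0)/4+[220,150],np.array(z1)/4+[220,150]],z,s); e=P[1]-P[0]
    return round(((np.arctan2(e[1],e[0])-(np.pi-0.233)+np.pi)%(2*np.pi)-np.pi),3), P.round(1).tolist()
E
python3 - <<'E'
from an2 import *
print("strip upper edge",th((437,153),(620,328),30))
print("lever upper edge",th((385,137),(572,292),91))
print("lever lower edge",th((347,187),(528,334),91))
print("axis->outer line end mid",th((325,141),(604,345),30))
H=onz(d,[np.array((325,141))/4+[220,150]],98,s); M=onz(d,[np.array((601,343))/4+[220,150]],30,s); e=(M-H)[0]
print("hub",H,"mark",M,"dist",np.hypot(*e[:2]),"angle",np.arctan2(e[1],e[0])%(2*np.pi)-(np.pi-0.233))
T=onz(d,[np.array((549,318))/4+[220,150]],89,s); f=(T-H)[0]; print("tip",T,np.hypot(*f[:2]),np.arctan2(f[1],f[0])%(2*np.pi)-(np.pi-0.233))
E
```

```text
strip upper edge (np.float64(0.797), [[479.3, -166.3, 30.0], [396.5, -218.7, 30.0]])
lever upper edge (np.float64(0.864), [[507.0, -154.0, 91.0], [442.3, -201.3, 91.0]])
lever lower edge (np.float64(0.865), [[493.6, -138.5, 91.0], [430.8, -184.5, 91.0]])
axis->outer line end mid (np.float64(0.92), [[492.7, -128.1, 30.0], [390.9, -211.6, 30.0]])
hub [[ 511.93531721 -136.20962162   98.        ]] mark [[ 391.97267064 -210.63490981   30.        ]] dist 141.1742189376905 angle 0.7882873917988609
tip [[ 433.94490336 -192.34519215   89.        ]] 96.09217934064932 0.8568750271797292
```

The measurements agree: the mark is at 0.788 rad and 141 mm from the axis (expected 0.785 and 140), and the lever is at about 0.863. It needs about 0.075 rad more, so the fingertip goes to about (463.5, −198.7).

```bash
python3 -m creep '[[-0.008,-0.008,-0.042,0,0,0,0],[-0.008,-0.008,-0.042,0,0,0,0],[-0.008,-0.008,-0.042,0,0,0,0],[-0.008,-0.008,-0.042,0,0,0,0],[-0.006,-0.006,-0.042,0,0,0,0],[0,0,0,0,0,0,0]]'
```

```text
t: 14.68
position: [499.7, -204.0, 135.0]
eef_rot: [0.064, 0.708, -0.696, -0.099]
force: [0.3, -0.4, 0.1]
grip_width: 0.5
```

Run:
```python
from h import *
from scipy.spatial.transform import Rotation as R
s=observe(); c=np.cos(0.233);q=np.sin(0.233)
T=np.array([[-c,0,-q],[q,0,-c],[0,-1,0]]); print(np.linalg.det(T))
Rn=R.from_quat(s["eef_rot"]); print((R.from_matrix(T)*Rn.inv()).as_rotvec().round(4)); print(Rn.as_matrix().round(3))
R0=R.from_quat([0.076,0.703,-0.702,-0.085]); print("at last contact",(R.from_matrix(T)*R0.inv()).as_rotvec().round(4))
```

```text
0.9999999999999998
[-0.0222 -0.0473 -0.0009]
[[-0.972 -0.047 -0.23 ]
 [ 0.229  0.022 -0.973]
 [ 0.051 -0.999 -0.011]]
at last contact [-0.0029 -0.0125 -0.0048]
```

```bash
python3 -m creep '[[0,-0.003,-0.03,-0.02,-0.035,0,0],[-0.001,-0.004,-0.025,0,0,0,0],[0,0,0,0,0,0,0]]';  python3 - <<'E'
from h import *
from scipy.spatial.transform import Rotation as R
s=observe(); c=np.cos(0.233);q=np.sin(0.233)
T=np.array([[-c,0,-q],[q,0,-c],[0,-1,0]])
Rn=R.from_quat(s["eef_rot"]); print((R.from_matrix(T)*Rn.inv()).as_rotvec().round(4))
E
```

```text
t: 15.05
position: [499.5, -211.9, 82.5]
eef_rot: [-0.079, -0.702, 0.703, 0.085]
force: [0.2, -0.0, -0.2]
grip_width: -0.0
[ 0.0004 -0.0083 -0.0002]
```

```bash
python3 -m creep '[[-0.008,0,-0.005,0,0,0,0],[-0.008,0.002,-0.003,0,0,0,0],[-0.006,0.003,0,0,0,0,0],[-0.005,0.003,0,0,0,0,0],[-0.003,0.002,0,0,0,0,0],[0,0,0,0,0,0,0]]'
```

```text
t: 15.8
position: [468.8, -201.7, 78.3]
eef_rot: [-0.081, -0.701, 0.704, 0.083]
force: [-0.2, 0.3, -0.7]
grip_width: 0.6
```

```bash
python3 -m creep '[[-0.003,0.0015,-0.003,0,0,0,0],[-0.0022,0.0015,0,0,0,0,0],[0,0,0,0,0,0,0]]'
```

```text
t: 16.18
position: [464.9, -199.6, 75.9]
eef_rot: [-0.083, -0.7, 0.705, 0.082]
force: [0.8, -0.9, 0.5]
grip_width: 0.4
```

```bash
python3 -m creep '[[-0.0015,0.001,0,0,0,0,0],[0,0,0,0,0,0,0]]'
```

```text
t: 16.42
position: [463.5, -198.6, 75.9]
eef_rot: [-0.083, -0.7, 0.705, 0.081]
force: [2.2, -0.1, 0.2]
grip_width: 0.3
```

```bash
python3 -m creep '[[0.012,-0.007,0.002,0,0,0,0],[0.015,-0.004,0.04,0,0,0,0],[0.01,0,0.06,0,0,0,0],[0.01,0.01,0.06,0,0,0,0],[0.015,0.01,0.06,0,0,0,0],[0.015,0.01,0.04,0,0,0,0],[0.01,0.01,0.02,0,0,0,0],[0,0,0,0,0,0,0]]'; python3 look.py w11
python3 - <<'E'
import cv2
im=cv2.imread("pics/w11.png"); cv2.imwrite("pics/w11z.png",cv2.resize(im[150:275,220:420],None,fx=4,fy=4,interpolation=cv2.INTER_CUBIC))
E
```

```text
t: 17.42
position: [545.7, -165.0, 361.9]
eef_rot: [0.076, 0.703, -0.702, -0.088]
force: [-0.4, 0.2, -0.1]
grip_width: 0.6
[ 545.7 -165.   361.9]
blue {'n': 969, 'pca': np.float64(1.576), 'axis': np.float64(1.605), 'tip': [584.5, 176.0], 'reach': 100.9}
red {'n': 764, 'pca': np.float64(0.792), 'axis': np.float64(0.841), 'tip': [510.5, -135.0], 'reach': 95.5}
black {'n': 300, 'pca': np.float64(1.302), 'axis': np.float64(1.536), 'tip': [548, 21], 'reach': 96.2}
```

View pics/w11z.png

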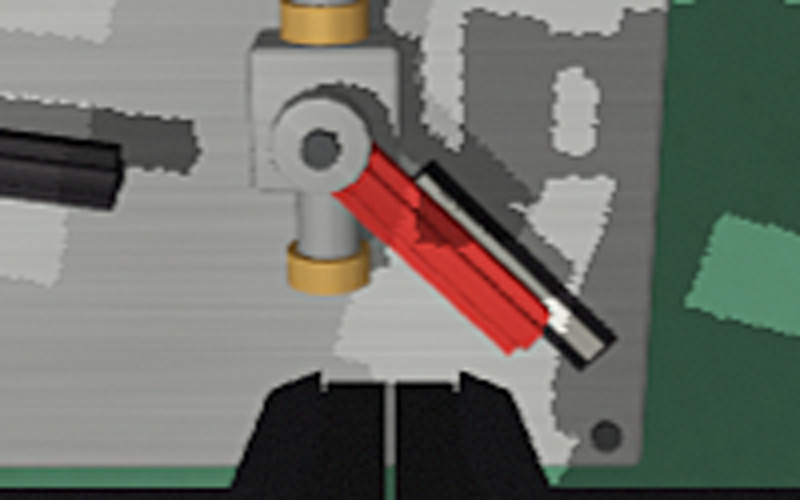

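Run:
```python
from an2 import *
print("strip upper edge",th((433,162),(616,340),30))
print("lever upper edge",th((376,147),(552,310),91))
print("lever lower edge",th((335,195),(508,354),91))
H=onz(d,[np.array((321,149))/4+[220,150]],98,s); M=onz(d,[np.array((596,353))/4+[220,150]],30,s); e=(M-H)[0]
print("hub",H,"mark dist",np.hypot(*e[:2]),"angle",np.arctan2(e[1],e[0])%(2*np.pi)-(np.pi-0.233))
T=onz(d,[np.array((529,334))/4+[220,150]],89,s); f=(T-H)[0]; print("tip",T,np.hypot(*f[:2]),np.arctan2(f[1],f[0])%(2*np.pi)-(np.pi-0.233))
from cell import *
for n,(y0,y1,x0,x1) in (("scene",(110,260,200,410)),("side",(140,290,230,410))):
    q=snapshot(n); cv2.imwrite(f"pics/{n}12.png",cv2.resize(q["image"][y0:y1,x0:x1],None,fx=3.8,fy=3.8,interpolation=cv2.INTER_CUBIC))
    A=H[0]*[1,1,0]+[0,0,97]
```

```text
strip upper edge (np.float64(0.784), [[479.0, -166.8, 30.0], [394.6, -218.6, 30.0]])
lever upper edge (np.float64(0.803), [[506.3, -152.7, 91.0], [439.3, -195.8, 91.0]])
lever lower edge (np.float64(0.797), [[493.9, -136.4, 91.0], [427.2, -178.6, 91.0]])
hub [[ 511.58432088 -136.58533517   98.        ]] mark dist 141.25131832583466 angle 0.7819877380066815
tip [[ 431.69371923 -186.76698636   89.        ]] 94.34355488356678 0.7938466452064463
```

View pics/scene12.png

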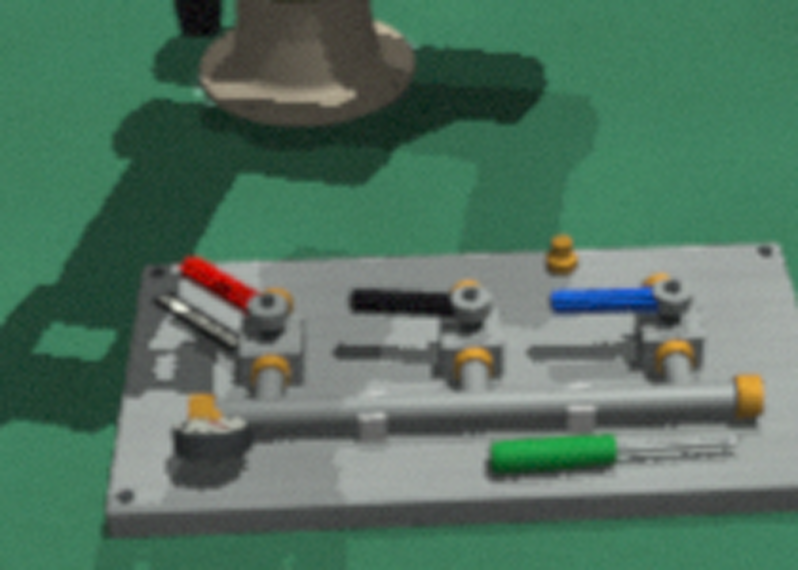

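View pics/w11.png

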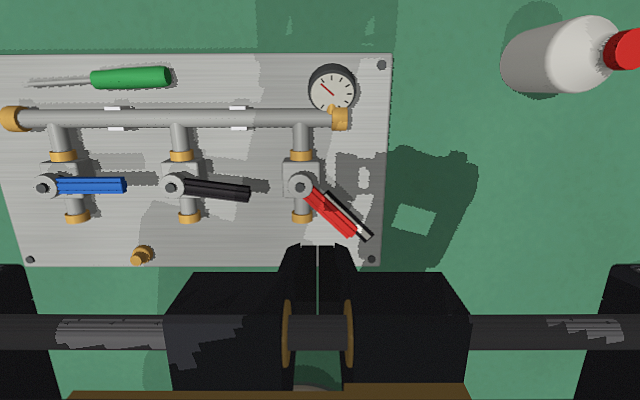

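The red lever reads about 0.795 against 0.783 for the line. Blue is at its stop, the black lever and loose items look unmoved, and the hand is well clear at z = 362 mm. I'll hand in.

```bash
python3 -c "
from cell import *
print(observe()['force'].round(1)); print(sign_off())"
```

```text
[0.2 0.4 0.3]
the job is handed in; nothing more can be done
None
```

I closed the blue supply lever and then opened the red vent lever to the half-way line. The job is handed in after about 17.5 s, well under the 51 s limit.

- **Blue lever:** I pushed it from the side with the shut fingertips until it met the stop, where the wrist force rose to about 24 N and it moved no further. It last measured 1.576 rad (stop 1.571). The lever mask's mean taken about the assumed axis read 1.605, but for red the same figure also ran about 0.05 above the more careful readings.
- **Red lever:** I pushed it open in three short side pushes, looking after each one. It last measured between 0.792 and 0.803 rad, against 0.782 to 0.784 for the painted line, which shows beyond the lever's end. A cruder reading about the assumed axis gave 0.841, for the same reason as above.
- **Black lever:** It looks unmoved in the pictures. Its automatic reading drifted from 1.445 to 1.302 in the later views, where the mask caught fewer than half as many pixels, so I judged it by eye.
- **Loose things:** The plug, screwdriver and canister look unmoved in the last pictures. I did not check the jar again; the hand stayed well away from it.
- **Hand:** It finished clear at 362 mm height, with wrist force near zero.
- **Unexplained:** While pressing blue at its stop there was also a vertical force of about 17 N, which I could not account for. It went away when I backed off.

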